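# Prop up the ship's-lab meter and hold it steady

## Robot

A 6-joint arm with a two-finger parallel gripper is mounted at the origin on the work surface. World frame = base frame: x ahead of the robot, y to its left, z up, the work surface at z = 0. Lengths are in m, angles in rad, forces in N, time in s.
With the tool pointing down it reaches from about 0.25 to 0.725 m from the base axis. Payload 9.7 kg.
Tool frame: the origin (TCP) lies on the centre line of the jaws, within the pads' length; the fingertips stand 22 mm ahead of it and the grasp point (between the pads) lies 3 mm ahead of it; z points along the fingers, y is the line along which they close (so a half turn about z gives the same grasp; the last joint's range is limited). The gripper opens to 85 mm and grips with 20 to 120 N. Pads are 22 mm wide; open, the fingers measure 114 mm over their backs; the gripper's body (76 mm by 85 mm) begins 54 mm behind the grasp point. The pads swing forward as they close: fully open they stand 13 mm farther back than shut.
Start: joints at [1.173, 0.087, 0.176, 1.66, 0, 1.571], TCP at [0.213, 0.507, 0.253] pointing down, gripper open.
Joint ranges: [-3.13, 3.13], [-0.85, 1.81], [-1.15, 1.24], [-2.2, 2.28], [-1.44, 1.52], [-3.14, 3.14]. Speed limits (rad/s): [2.22, 2.22, 2.57, 3.14, 3.14, 3.14].

## Interface

Orientations are given as a unit quaternion [x, y, z, w].
In Python, from station import bot gives the robot as it stands.
- The arm moves only by the tool step_arm, never from a script. Its argument "rows" is a list of rows, each a list of 5 numbers: the shift along the tool's x, y, z in mm, then the turn about the tool's z in rad, then the finger opening in mm, from 0 to 85.4. A call has 1 to 20 rows; each row shifts and turns the commanded pose from where the row before left it, along the tool's axes as they then stand; what a row does not reach is not made up. A row lasts 1/10 s, in which the tool goes at most 50 mm and 8.59 degrees, less where a joint would pass 70% of its speed; a pose out of reach is approached as far as the arm can. A call is refused whole if a number of a shift passes 50 or a number of a turn 0.15, either way. A call with a gripper value outside its range is refused whole. The fingers move at their own pace and stop on an object; the grip force is fixed at half the most. Time passes only in rows, so rows that do not move let the fingers close. It gives the time, the measured TCP pose, the force, the opening and the grip force at its end, in the units of the state.
- bot.get_obs(): the state, without advancing time (a new reading comes with each control period).
- bot.capture(name): name is "scene" or "side" or "wrist"; returns a dict with "pixels" (420x560x3 uint8, red, green, blue), "camera_matrix" (3x3 intrinsics, pixels), "R" (3x3) and "t" (3): a world point X has camera coordinates R X + t. Camera axes: x right, y down, z forward; pixel columns grow to the right and rows downward; lengths in m; the calibration is good to about 2 mm. The wrist camera is an equidistant fisheye: a pixel r from the principal point sees the ray r / f radians off the axis. A picture is of the moment at which its call begins. There is no depth.
- bot.sign_off(): hands the job in; it is judged then, once.
The state is a dict: "t": time; "q": joint angles; "qd": joint speeds; "effort": joint torques, N m; "position": TCP position; "orientation": TCP orientation; "contact_force": force on the tool from outside, world axes, zero at the start; "torque": the same for the moment, N m; "finger_gap": opening from 0.0 (shut) to 1.0 (fully open); "grip_force": force on a finger pad.
Only numpy, scipy, OpenCV 4.12 (cv2) and the standard library are available. Lean on these libraries where they do the work, as an engineer would, in place of code of your own. Each camera call takes 0.05 s, during which the arm holds its last target. There are 200 camera calls.

## Task

Set up the leaning bench meter: first, while its frame still leans back on its rest posts, flip the red kickstand at its front fully down, over its dead centre, until it snaps against its stop. Then take the black handle bar on top of the frame, bring the frame up until it stands upright with the kickstand's foot down on the base plate, and finish while still holding it there by the handle, since it tips back if let go. Do not let the frame drop or push it over forwards, and leave the other things on the bench where they are.

Things in the scene. Friction and masses are not known exactly. Their poses are not given: they have to be found in the camera images.
- base: Grey base plate of the meter stand, fixed to the bench, 240 x 230 x 14 mm. Origin: on the table, straight below the tipping hinge (plate spans x -130 to +110, y -115 to +115 mm). -x is the meter's front (roughly towards the robot), +x its back, y along the hinge, z up. Two rest posts 106 mm high at x +56, y +-83 mm.
- tip_hinge (a point): Midpoint of the tipping hinge, 30 mm above the base's origin; the hinge axis runs along the base's y axis.
- frame (a joint): Tipping angle of the meter's frame, rad: 0 = upright, +0.5 = leaning back (top towards the base's +x) on the rest posts, where it starts and falls to when let go; negative = forwards. Aluminium frame 180 mm wide, 254 mm tall, about 0.9 kg, holding a grey meter (95 to 195 mm from the hinge). Swings freely; its weight pulls it back, 0.3 to 0.5 N at the handle when upright, about 3 N when leaning.
- handle: Round black handle bar across the top of the frame, 18 mm diameter, 150 mm free length between the posts. Origin at the bar's middle, 245 mm from the tipping hinge along the frame; its y axis runs along the bar, its z axis is the frame's up direction. 41 mm of free space between the bar and the meter under it.
- kickstand (a joint): Turn of the red kickstand about its hub, rad: 0 = stowed, level along the frame's +y, in front of it; grows as its free end goes down; 1.57 = along the frame's down direction; 1.72 = fully down at its stop. A spring pulls it to the nearer end: dead centre near 0.8, beyond 0.95 it snaps down by itself. Pressing it down from above takes about 2 N at 60 mm from the hub.
- hub (a point): Centre of the kickstand's hub (24 mm diameter) on a bracket in front of the frame: in the frame's own axes (origin at tip_hinge, turning with the frame) at x -70, y -20, z +77 mm. The hub's axis is the frame's x axis. The kickstand is a flat bar 18 mm wide (along the frame's x) and 8 mm thick.
- foot (a point): Centre of the kickstand's black rubber foot, a ball of 9 mm radius, 85 mm from the hub. With the kickstand fully down and the frame upright the foot stands on the base plate and stops the frame going further forwards.
- mug: Bystander: white ceramic mug, 82 mm wide, 95 mm tall; origin under its middle.
- wash_bottle: Bystander: white plastic bottle with a blue cap, 60 mm wide, 130 mm tall; origin under its middle.
- vial_a: Bystander: small glass vial with a black cap, 26 mm wide, 52 mm tall, standing on the base plate's front corner on the -y side; origin under its middle.
- vial_b: Bystander: another such vial, on the bench; origin under its middle.
- beaker: Bystander: glass beaker, 72 mm wide, 85 mm tall; origin under its middle.
- buffer: Bystander: amber jar with a yellow cap, 36 mm wide, 70 mm tall, beside the base plate on its -y side; origin under its middle.
- screwdriver: Bystander: screwdriver with a blue handle lying on the bench; origin under its middle, x axis along it.

How it is judged:
On the way, in this order (a step that is already met when the one before it is completed fails the run):
1. the kickstand is flipped fully down while the frame still leans back (value of joint kickstand above 1.6 rad and value of joint frame above 0.35 rad), for 0.2 s.
2. the frame is brought upright by its handle (value of joint kickstand above 1.6 rad and value of joint frame between -0.06 and 0.06 rad and contact force between the fingers and handle above 0.2 N), for 0.3 s.
At the end, for the whole second after the job is handed in: The kickstand is fully down (beyond 1.6 rad), the frame is upright within 0.06 rad and still, and the gripper's fingers still hold it by the handle (contact above 0.2 N) (all of step 2 and velocity of joint frame between -0.1 and 0.1 rad/s); the arm keeps its last pose, push and grip.
It fails at once if the frame is let drop or slammed (faster than 2.5 rad/s) (velocity of joint frame above 2.5 rad/s or velocity of joint frame below -2.5 rad/s).
It fails at once if the frame is pushed over forwards (beyond 0.15 rad) (value of joint frame below -0.15 rad).
It fails at once if another thing on the bench is moved by more than 40 mm (distance of any of mug, wash_bottle, vial_a, vial_b, beaker, buffer, screwdriver from where it was at the start of the episode above 0.04 m).
It also fails if it takes over 54 s, if anything falls off the work surface, if the arm or the gripper's body presses on something with over 40 N, if the wrist force passes 120 N, or if a joint passes its speed limit or range.

## Working session

There is one attempt and no reset: what is moved stays moved. The work goes in short steps, Python scripts to look and compute and a tool call to move; the robot and the scene stay as the last step left them, time stands still between calls to the robot, and variables do not carry over. Pictures are saved under pics/ and viewed, at most 10 in all, crops included, and the job is handed in when it is done.

Besides the shell and the picture viewer there is one more tool, called after "Request:" in YAML: its name, and indented under it one key for each argument. step_arm: Moves the arm, as the interface text tells. Its arguments: {"type":"object","properties":{"rows":{"type":"array"}},"required":["rows"]}

```bash
mkdir -p pics; ls; python3 - <<'E'
from station import bot
import cv2,pickle,numpy as np
d={}
for n in ("scene","side"):
    c=bot.capture(n); d[n]=c
    cv2.imwrite(f"pics/{n}0.png",c["pixels"][:,:,::-1])
    print(n,c["camera_matrix"].tolist(),np.round(-c["R"].T@c["t"],3),np.round(c["R"],3).tolist())
pickle.dump(d,open("c0.pkl","wb"))
o=bot.get_obs();print(o)
E
```

```text
pics
scene [[385.3479329782388, 0.0, 279.5066480650478], [0.0, 385.3479329782388, 213.24642134490915], [0.0, 0.0, 1.0]] [ 0.756 -0.871  0.927] [[0.958, 0.285, -0.012], [0.171, -0.607, -0.776], [-0.229, 0.742, -0.631]]
side [[481.90258819698926, 0.0, 283.40210118125066], [0.0, 481.90258819698926, 213.0480608209575], [0.0, 0.0, 1.0]] [0.323 0.797 1.165] [[-0.978, -0.211, -0.003], [-0.16, 0.752, -0.64], [0.137, -0.625, -0.769]]
{'t': 0.1, 'q': array([1.17300561e+00, 8.74174365e-02, 1.75178065e-01, 1.65981676e+00,
       1.46978522e-05, 1.57081639e+00]), 'qd': array([-5.55793229e-05, -8.65592367e-04,  2.65063565e-03,  4.70640005e-05,
        2.00832626e-03, -5.18726347e-04]), 'effort': array([-4.34082722e-04, -5.21562481e+01,  4.65651584e+01,  1.60530768e-02,
       -6.44588067e-05, -2.25644953e-05]), 'position': array([0.21298069, 0.50687584, 0.25262904]), 'orientation': array([ 1.97596387e-01,  9.80283261e-01, -6.16031385e-04, -1.31657717e-04]), 'contact_force': array([ 0.03969689, -0.42040669,  0.68391651]), 'torque': array([0.00348304, 0.03240018, 0.04228272]), 'grip_force': 0.0, 'finger_gap': 0.9933323361742487}
```

View pics/scene0.png

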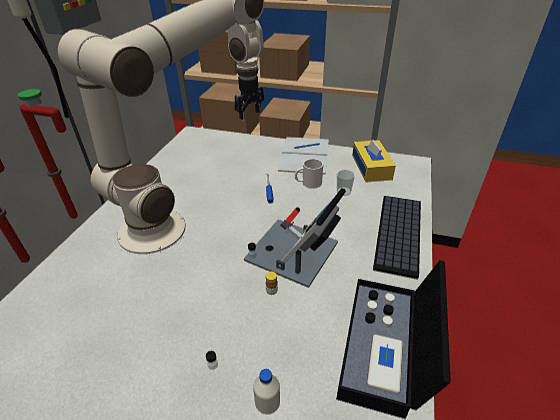

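View pics/side0.png

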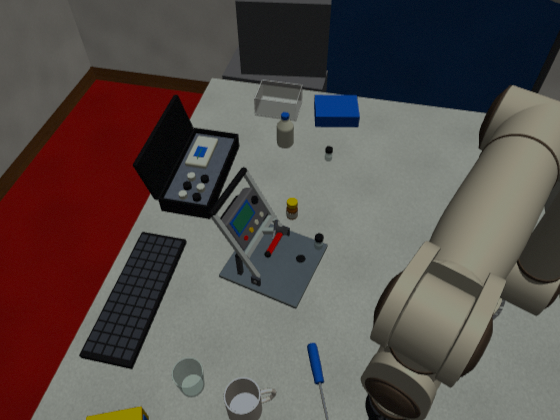

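Scene: plate corners are roughly at (245,258), (277,221), (337,240), (309,283), and the red kickstand's free end is near (293,212). Side: corners at (220,275), (296,305), (327,247), red kickstand from (283,233) to (267,255). The handle is the black bar at the top of the frame.

```bash
cat > h.py <<'E'
import numpy as np,cv2
from scipy.spatial.transform import Rotation as Rot
def ray(c,p):
    K=c["camera_matrix"];d=c["R"].T@np.linalg.inv(K)@np.array([p[0],p[1],1.]);return -c["R"].T@c["t"],d/np.linalg.norm(d)
def onz(c,p,z):
    o,d=ray(c,p);return o+d*(z-o[2])/d[2]
def tri(c1,p1,c2,p2):
    o1,d1=ray(c1,p1);o2,d2=ray(c2,p2)
    s=np.linalg.lstsq(np.c_[d1,-d2],o2-o1,rcond=None)[0]
    a,b=o1+d1*s[0],o2+d2*s[1];return (a+b)/2,np.linalg.norm(a-b)
def proj(c,X):
    v=c["camera_matrix"]@(c["R"]@X+c["t"]);return v[:2]/v[2]
E
python3 - <<'E'
import pickle;from h import *
d=pickle.load(open("c0.pkl","rb"))
P={"scene":[(245,258),(277,221),(337,240),(309,283)],"side":[(220,275),(296,305),(327,247)]}
for n in d:
    for p in P[n]: print(n,p,np.round(onz(d[n],p,.014),3))
    im=d[n]["pixels"];hsv=cv2.cvtColor(im,cv2.COLOR_RGB2HSV)
    x0,y0,x1,y1=(235,180,355,295) if n=="scene" else (205,160,335,312)
    s=hsv[y0:y1,x0:x1]
    red=((s[...,0]<6)|(s[...,0]>174))&(s[...,1]>170)&(s[...,2]>90)
    ys,xs=np.nonzero(red); print("red",n,len(xs),cv2.boxPoints(cv2.minAreaRect(np.c_[xs+x0,ys+y0].astype(np.float32))).round(1).tolist())
    cv2.imwrite(f"pics/crop_{n}.png",cv2.resize(im[y0:y1,x0:x1,::-1],None,fx=4.5 if n=="scene" else 3.9,fy=4.5 if n=="scene" else 3.9,interpolation=cv2.INTER_CUBIC))
E
cd pics; python3 -c "
import cv2,numpy as np
a=cv2.imread('crop_scene.png');b=cv2.imread('crop_side.png');print(a.shape,b.shape)"
```

```text
scene (245, 258) [ 0.382 -0.052  0.014]
scene (277, 221) [0.429 0.157 0.014]
scene (337, 240) [0.658 0.116 0.014]
scene (309, 283) [ 0.609 -0.098  0.014]
red scene 76 [[283.29998779296875, 211.1999969482422], [312.6000061035156, 205.60000610351562], [315.0, 218.0], [285.70001220703125, 223.60000610351562]]
side (220, 275) [0.655 0.119 0.014]
side (296, 305) [0.427 0.167 0.014]
side (327, 247) [ 0.376 -0.04   0.014]
red side 138 [[243.39999389648438, 238.10000610351562], [254.0, 218.5], [282.29998779296875, 233.6999969482422], [271.70001220703125, 253.39999389648438]]
(518, 540, 3) (593, 507, 3)
```

View pics/crop_scene.png

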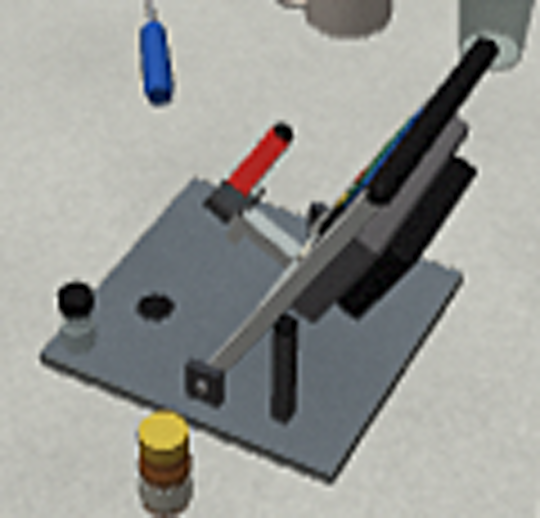

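View pics/crop_side.png

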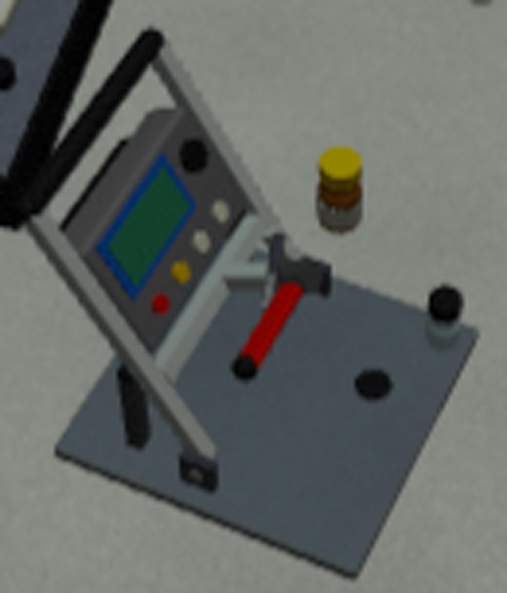

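The crops show the plate corners, the handle ends, and the kickstand's black foot (scene crop (283,131), side crop (245,367)). I'll fit the base pose to these.

```bash
cat >> h.py <<'E'
def frm(base,th):
    "returns fn: frame coords->world"
    x,y,w=base;Rb=Rot.from_euler("z",w).as_matrix();Rt=Rot.from_euler("y",th).as_matrix()
    return lambda v:np.array([x,y,0.])+Rb@(np.array([0,0,.03])+Rt@np.asarray(v,float))
def bas(base):
    x,y,w=base;Rb=Rot.from_euler("z",w).as_matrix()
    return lambda v:np.array([x,y,0.])+Rb@np.asarray(v,float)
E
python3 - <<'E'
import pickle;from h import *
from scipy.optimize import least_squares
d=pickle.load(open("c0.pkl","rb"));S,D=d["scene"],d["side"]
a=lambda u,v:(235+u/4.5,180+v/4.5); b=lambda u,v:(205+u/3.9,160+v/3.9)
C=[(S,a(40,355),(-.13,-.115,.014)),(S,a(196,178),(-.13,.115,.014)),(S,a(463,274),(.11,.115,.014)),(S,a(332,474),(.11,-.115,.014)),
(D,b(56,450),(.11,.115,.014)),(D,b(355,570),(-.13,.115,.014)),(D,b(477,330),(-.13,-.115,.014))]
F=[(S,a(283,131),(-.07,.065,.077)),(D,b(245,367),(-.07,.065,.077))]
def res(p):
    B=bas(p);f=frm(p,.5)
    return np.concatenate([proj(c,B(v))-q for c,q,v in C]+[proj(c,f(v))-q for c,q,v in F])
r=least_squares(res,[.53,.03,-.2],loss="soft_l1");print(r.x,res(r.x).round(1))
f=frm(r.x,.5)
print("foot",f((-.07,.065,.077)),"hub",f((-.07,-.02,.077)),"handle",f((0,0,.245)),frm(r.x,0)((0,0,.245)))
print("foot tri",tri(*F[0][:2],*F[1][:2]))
h1=tri(S,a(379,190),D,b(150,42));h2=tri(S,a(485,47),D,b(20,205));print("handle ends",h1,h2,f((0,-.09,.245)),f((0,.09,.245)))
np.save("base.npy",r.x)
E
```

```text
[ 0.52837769  0.03051821 -0.22177378] [-0.6 -1.  -0.9 -1.1  0.2 -1.2  0.2 -0.4 -1.5 -0.9 -0.1  0.3  0.2 -1.3
 -0.5  0.5 -0.3 -0.4]
foot [0.5187605  0.09931862 0.13113364] hub [0.50006387 0.01640037 0.13113364] handle [0.64296023 0.00468184 0.24500773] [0.52837769 0.03051821 0.275     ]
foot tri (array([0.51875388, 0.10097403, 0.1317742 ]), np.float64(0.0025187583377552563))
handle ends (array([ 0.62338458, -0.07517846,  0.24338385]), np.float64(0.0001145391783983445)) (array([0.66316013, 0.08572305, 0.24655027]), np.float64(0.003685301060044344)) [ 0.6231638  -0.08311395  0.24500773] [0.66275666 0.09247763 0.24500773]
```

Request:
step_arm:
  rows:
    - [0,0,0,0.15,0]
    - [0,0,0,0.15,0]
    - [0,0,0,0.15,0]
    - [0,0,0,0.15,0]
    - [0,0,0,0.15,0]
    - [0,0,0,0.15,0]
    - [0,0,0,0.15,0]
    - [0,0,0,0.15,0]
    - [0,0,0,0.15,0]
    - [0,0,0,0.044,0]
    - [0,0,0,0,0]
    - [0,0,0,0,0]

```text
t: 1.3
position: [0.213, 0.507, 0.253]
orientation: [0.78, 0.625, -0.0, 0.0]
contact_force: [0.2, 0.0, 0.4]
finger_gap: 0.004
grip_force: 0.0
```

```bash
cat >> h.py <<'E'
def togo(o,target):
    R=Rot.from_quat(o["orientation"]).as_matrix();return (R.T@(np.asarray(target)-o["position"])*1e3).round(1)
E
python3 - <<'E'
from station import bot
from h import *
o=bot.get_obs();b=np.load("base.npy");f=frm(b,.5)
R=Rot.from_quat(o["orientation"]).as_matrix();print(o["position"],o["q"].round(2),o["finger_gap"],"yaw tool y",np.arctan2(R[1,1],R[0,1]),R[:,2].round(4))
prev=None
for ph in [0,.2,.4,.6,.8,.95,1.1,1.25]:
    r=.05
    c=f((-.07,-.02+r*np.cos(ph)+.004*np.sin(ph)+.011,.077-r*np.sin(ph)+.004*np.cos(ph)))+[0,0,.022]
    t=togo(o,c);print(ph,c.round(4),t,None if prev is None else (t-prev).round(1));prev=t
E
```

```text
[0.21303603 0.50697931 0.25300955] [ 1.17  0.09  0.18  1.66 -0.    2.96] 0.004345146178549897 yaw tool y -0.21932598887274055 [-2.e-04 -5.e-04 -1.e+00]
0 [0.5154 0.0755 0.1566] [-355.3  389.    96.5] None
0.2 [0.5106 0.0763 0.1479] [-355.5  384.2  105.3] [-0.2 -4.8  8.8]
0.4 [0.5056 0.0752 0.1393] [-357.7  379.5  113.9] [-2.2 -4.7  8.6]
0.6 [0.5004 0.0722 0.1313] [-361.8  375.1  121.9] [-4.1 -4.4  8. ]
0.8 [0.4953 0.0674 0.1241] [-367.6  371.2  129.1] [-5.8 -3.9  7.2]
0.95 [0.4917 0.0627 0.1195] [-372.9  368.6  133.7] [-5.3 -2.6  4.6]
1.1 [0.4883 0.0572 0.1156] [-379.   366.5  137.5] [-6.1 -2.1  3.8]
1.25 [0.4852 0.0511 0.1126] [-385.7  364.8  140.6] [-6.7 -1.7  3.1]
```

Request:
step_arm:
  rows:
    - [-20,22,3,0,0]
    - [-20,22,3,0,0]
    - [-20,22,3,0,0]
    - [-20,22,3,0,0]
    - [-20,22,3,0,0]
    - [-20,22,3,0,0]
    - [-20,22,3,0,0]
    - [-20,22,3,0,0]
    - [-20,22,3,0,0]
    - [-20,22,3,0,0]
    - [-20,22,3,0,0]
    - [-20,22,3,0,0]
    - [-20,22,3,0,0]
    - [-20,22,3,0,0]
    - [-20,22,3,0,0]
    - [-20,22,3,0,0]
    - [-20,22,3,0,0]
    - [-15,15,0,0,0]
    - [0,0,0,0,0]
    - [0,0,0,0,0]

```text
t: 3.3
position: [0.5147, 0.0752, 0.2021]
orientation: [0.781, 0.625, -0.0, -0.0]
contact_force: [0.1, -0.7, 0.7]
finger_gap: -0.001
grip_force: 0.0
```

```bash
python3 - <<'E'
from station import bot
from h import *
o=bot.get_obs();b=np.load("base.npy");f=frm(b,.5)
print(o["q"].round(2),o["orientation"],togo(o,[.5154,.0755,.1566]))
ims=[bot.capture(n)["pixels"] for n in("scene","wrist")]
a=cv2.resize(ims[0][150:300,230:370],(400,428),interpolation=cv2.INTER_CUBIC);w=cv2.resize(ims[1],(400,300))
w=cv2.copyMakeBorder(w,0,128,0,0,cv2.BORDER_CONSTANT)
cv2.imwrite("pics/above.png",np.hstack([a,w])[:,:,::-1])
E
```

```text
[ 0.15  0.   -0.01  1.56  0.    1.94] [ 7.80805328e-01  6.24774303e-01 -2.33376197e-04 -2.35102304e-04] [ 0.4  0.7 45.5]
```

View pics/above.png

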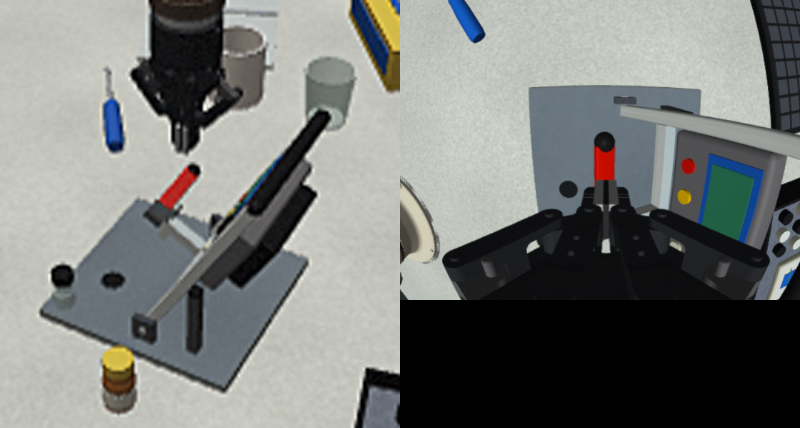

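The closed fingers sit directly in line with the red bar (wrist view (605,150)). I'm pressing down along the bar's arc.

Request:
step_arm:
  rows:
    - [0,0,15,0,0]
    - [0,0,15,0,0]
    - [0,0,10,0,0]
    - [0,0,5,0,0]
    - [0,-2,4,0,0]
    - [0,-3,5,0,0]
    - [-1,-2,4,0,0]
    - [-1,-3,5,0,0]
    - [-2,-2,4,0,0]
    - [-2,-2,4,0,0]
    - [0,0,0,0,0]

```text
t: 4.5
position: [0.4992, 0.0724, 0.1306]
orientation: [0.781, 0.625, -0.0, -0.0]
contact_force: [-0.5, 0.8, 0.9]
finger_gap: 0.001
grip_force: 0.2
```

Request:
step_arm:
  rows:
    - [-3,-2,4,0,0]
    - [-3,-2,4,0,0]
    - [-3,-1,3,0,0]
    - [-3,-1,2,0,0]
    - [-3,-1,2,0,0]
    - [-3,-1,2,0,0]
    - [-3,-1,2,0,0]
    - [-4,-1,2,0,0]
    - [0,0,0,0,0]
    - [0,0,0,0,0]
    - [0,0,0,0,0]

```text
t: 5.6
position: [0.4847, 0.0505, 0.1104]
orientation: [0.781, 0.625, 0.0, 0.0]
contact_force: [-0.3, 0.4, 0.3]
finger_gap: 0.001
grip_force: 0.0
```

```bash
python3 - <<'E'
from station import bot
from h import *
ims=[bot.capture(n)["pixels"] for n in("scene","side","wrist")]
a=cv2.resize(ims[0][150:300,230:370],(400,428),interpolation=cv2.INTER_CUBIC);w=cv2.resize(ims[2],(400,300))
w=cv2.copyMakeBorder(w,0,128,0,0,cv2.BORDER_CONSTANT)
cv2.imwrite("pics/pressed.png",np.hstack([a,w])[:,:,::-1])
E
```

```text
(no output)
```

View pics/pressed.png

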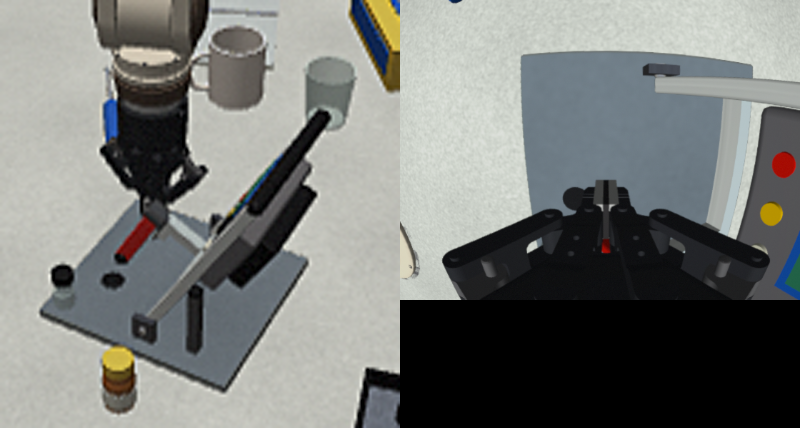

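The kickstand has swung down: the foot is at crop (120,258) and lies forward and down from the hub. I'll check this against the model and work out the handle approach.

```bash
python3 - <<'E'
from station import bot
from h import *
import pickle
d=pickle.load(open("c0.pkl","rb"));b=np.load("base.npy");f=frm(b,.5);o=bot.get_obs()
for p in(1.4,1.57,1.72):print(p,proj(d["scene"],f((-.07,-.02+.085*np.cos(p),.077-.085*np.sin(p)))),"seen",(272,240.3))
h=f((0,0,.245));print("to handle",togo(o,h+[0,0,.003]))
for th in(.5,.4,.3,.2,.1,0,-.02):print(th,((frm(b,th)((0,0,.245))-h)[2]*1e3).round(1),(.245*(np.sin(th)-np.sin(.5))*1e3).round(1))
E
```

```text
1.4 [276.68246779 234.73319191] seen (272, 240.3)
1.57 [274.3968871  237.47891736] seen (272, 240.3)
1.72 [272.59456665 239.63606539] seen (272, 240.3)
to handle [ -10.   164.5 -137.6]
0.5 0.0 0.0
0.4 10.7 -22.1
0.3 19.0 -45.1
0.2 25.1 -68.8
0.1 28.8 -93.0
0 30.0 -117.5
-0.02 29.9 -122.4
```

The kickstand is at 1.72, so it's fully down. Next I rise, open the fingers and move over the handle, staying about 25 mm above the grasp height.

Request:
step_arm:
  rows:
    - [3,0,-15,0,0]
    - [0,0,-30,0,0]
    - [0,0,-30,0,0]
    - [0,0,-30,0,20]
    - [0,0,-30,0,50]
    - [0,0,-30,0,50]
    - [0,0,-30,0,50]
    - [0,0,-10,0,50]
    - [0,20,0,0,50]
    - [0,25,0,0,50]
    - [0,25,0,0,50]
    - [0,25,0,0,50]
    - [0,25,0,0,50]
    - [0,25,0,0,50]
    - [-13,20,0,0,50]
    - [0,0,15,0,50]
    - [0,0,15,0,50]
    - [0,0,10,0,50]
    - [0,0,0,0,50]
    - [0,0,0,0,50]

```text
t: 7.75
position: [0.6431, 0.0047, 0.2758]
orientation: [0.781, 0.625, 0.0, 0.0]
contact_force: [0.5, 0.4, -0.3]
finger_gap: 0.585
grip_force: 0.0
```

```bash
python3 - <<'E'
from station import bot
from h import *
b=np.load("base.npy");f=frm(b,.5);o=bot.get_obs()
print(o["position"],o["q"].round(2),togo(o,f((0,0,.245))+[0,0,.003]))
ims=[bot.capture(n)["pixels"] for n in("scene","side","wrist")]
a=cv2.resize(ims[0][130:280,240:380],(400,428),interpolation=cv2.INTER_CUBIC);w=cv2.resize(ims[2],(400,300))
w=cv2.copyMakeBorder(w,0,128,0,0,cv2.BORDER_CONSTANT)
cv2.imwrite("pics/handle.png",np.hstack([a,w])[:,:,::-1])
E
```

```text
[0.64314053 0.00468598 0.27582086] [ 0.01  0.34  0.51  1.75 -0.    1.8 ] [-0.  -0.2 27.8]
```

View pics/handle.png

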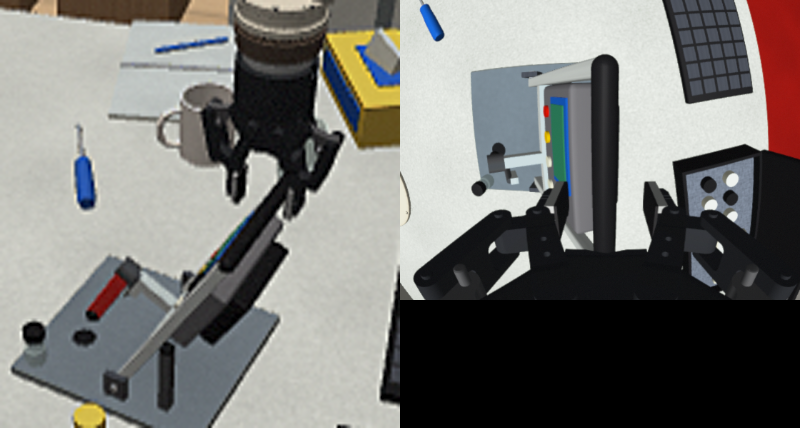

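The bar (wrist (605,150)) is centred between the open fingers, and the kickstand is still down. Descending and gripping.

Request:
step_arm:
  rows:
    - [0,0,10,0,50]
    - [0,0,10,0,50]
    - [0,0,8,0,50]
    - [0,0,0,0,40]
    - [0,0,0,0,30]
    - [0,0,0,0,22]
    - [0,0,0,0,15]
    - [0,0,0,0,10]
    - [0,0,0,0,10]
    - [0,0,0,0,10]
    - [0,0,0,0,10]

```text
t: 9.0
position: [0.6425, 0.0047, 0.2479]
orientation: [0.781, 0.625, -0.0, -0.001]
contact_force: [-7.0, 1.1, 4.2]
finger_gap: 0.189
grip_force: 58.4
```

Request:
step_arm:
  rows:
    - [0,-5.5,-2.7,0,10]
    - [0,-5.5,-2.7,0,10]
    - [0,-5.5,-2.7,0,10]
    - [0,-5.6,-2.6,0,10]
    - [0,-5.7,-2.1,0,10]
    - [0,-5.7,-2.1,0,10]
    - [0,-5.8,-2.1,0,10]
    - [0,-5.8,-2,0,10]
    - [0,-5.9,-1.5,0,10]
    - [0,-5.9,-1.5,0,10]
    - [0,-5.9,-1.5,0,10]
    - [0,-6,-1.6,0,10]
    - [0,-6,-1,0,10]
    - [0,-6,-0.9,0,10]
    - [0,-6.1,-0.9,0,10]
    - [0,-6.1,-0.9,0,10]
    - [0,0,0,0,10]
    - [0,0,0,0,10]

```text
t: 10.8
position: [0.5529, 0.0252, 0.2778]
orientation: [0.781, 0.625, 0.002, 0.001]
contact_force: [4.4, 1.5, 8.4]
finger_gap: 0.187
grip_force: 65.0
```

```bash
python3 - <<'E'
from station import bot
from h import *
b=np.load("base.npy");o=bot.get_obs();h=frm(b,0)((0,0,.245));print(togo(o,h+[0,0,.003]),o["contact_force"],o["grip_force"])
c=bot.capture("scene");c2=bot.capture("side")
a=cv2.resize(c["pixels"][130:280,220:360],(400,428),interpolation=cv2.INTER_CUBIC);w=cv2.resize(c2["pixels"][150:310,200:350],(400,428))
cv2.imwrite("pics/up.png",np.hstack([a,w])[:,:,::-1])
E
```

```text
[ -0.2 -25.   -0.3] [4.42372492 1.50862205 8.3823538 ] 65.02398133277893
```

View pics/up.png

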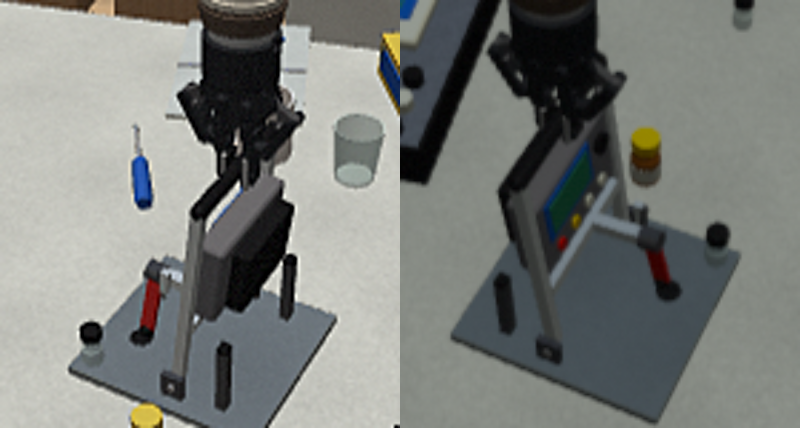

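The frame is nearly upright and held, and the foot is just above its pad (scene crop (142,338)). Handle error is 25 mm, so I go the last part slowly.

Request:
step_arm:
  rows:
    - [0,-4,-0.3,0,10]
    - [0,-4,-0.3,0,10]
    - [0,-4,-0.2,0,10]
    - [0,-3,0,0,10]
    - [0,-3,0,0,10]
    - [0,-2,0,0,10]
    - [0,-2,0,0,10]
    - [0,-2,0,0,10]
    - [0,0,0,0,10]
    - [0,0,0,0,10]
    - [0,0,0,0,10]

```text
t: 12.0
position: [0.5291, 0.0307, 0.2781]
orientation: [0.781, 0.625, 0.001, 0.0]
contact_force: [3.0, 2.8, 7.6]
finger_gap: 0.188
grip_force: 66.7
```

```bash
python3 - <<'E'
from station import bot
from h import *
b=np.load("base.npy");o=bot.get_obs();h=frm(b,0)((0,0,.245));print(togo(o,h+[0,0,.003]),o["contact_force"],o["grip_force"])
c=bot.capture("scene");c2=bot.capture("side")
a=cv2.resize(c["pixels"][130:280,220:360],(400,428),interpolation=cv2.INTER_CUBIC);w=cv2.resize(c2["pixels"][150:310,200:350],(400,428))
cv2.imwrite("pics/up2.png",np.hstack([a,w])[:,:,::-1])
for cc,n in((c,"scene"),(c2,"side")):print(n,[proj(cc,frm(b,t)((-.07,-.02+.085*np.cos(1.72),.077-.085*np.sin(1.72)))).round(1).tolist() for t in(0,.1)])
E
```

```text
[-0.3 -0.6  0.1] [3.03924814 2.79345899 7.62871408] 66.706463098526
scene [[271.5, 246.6], [271.4, 245.1]]
side [[297.7, 255.5], [297.9, 254.1]]
```

View pics/up2.png

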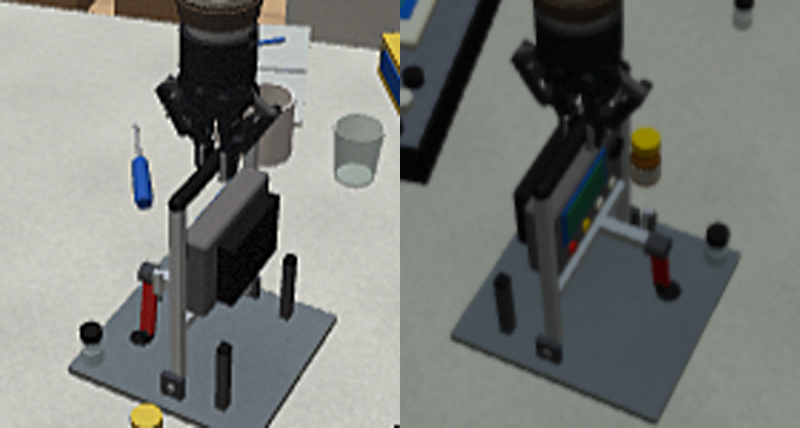

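The frame is upright with the foot on its pad (scene crop (143,338)), and the handle is held within about 1 mm of the upright position. Handing in.

Request:
step_arm:
  rows:
    - [0,0,0,0,10]
    - [0,0,0,0,10]
    - [0,0,0,0,10]
    - [0,0,0,0,10]
    - [0,0,0,0,10]

```text
t: 12.6
position: [0.5291, 0.0306, 0.2781]
orientation: [0.781, 0.625, 0.001, 0.0]
contact_force: [2.2, 3.2, 8.9]
finger_gap: 0.188
grip_force: 66.7
```

```bash
python3 -c "
from station import bot
print(bot.sign_off())"
```

```text
the job is handed in; nothing more can be done
None
```

The job is handed in at about 12.6 s: the kickstand was flipped fully down while the frame still leaned back, then the frame was brought upright with its foot on the plate and is still held by the handle; the judge's result was not shown.

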